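# Unclip the charged battery pack from the charging rail

### The arm

A 6-joint arm with a two-finger parallel gripper is mounted at the origin on the work surface. World frame = base frame: x ahead of the robot, y to its left, z up, the work surface at z = 0. Lengths are in m, angles in rad, forces in N, time in s.
With the tool pointing down it reaches from about 0.325 to 0.925 m from the base axis. Payload 3.1 kg.
Tool frame: the origin (TCP) lies between the finger pads; the fingertips stand 14 mm ahead of it and the grasp point (between the pads) lies 5 mm behind it (manip.tips_ahead is the distance from the TCP to the fingertips, in m); z points along the fingers, y is the line along which they close (so a half turn about z gives the same grasp; the last joint's range is limited). The gripper opens to 85 mm and grips with 20 to 120 N. Pads are 22 mm wide; open, the fingers measure 114 mm over their backs; the gripper's body (76 mm by 85 mm) begins 54 mm behind the grasp point. The pads swing forward as they close: fully open they stand 13 mm farther back than shut.
Start: joints at [-1.416, 0.217, 1.613, -0, 1.311, -0.112], TCP at [0.165, -0.603, 0.245] pointing down, gripper open.
Joint ranges: [-2.75, 2.75], [-0.78, 2.1], [0.31, 2.55], [-1.13, 4.27], [0.13, 2.63], [-2.58, 2.58]. Speed limits (rad/s): [2.79, 2.79, 3.14, 3.14, 3.14, 3.14].

### API

Orientations are given as a unit quaternion [w, x, y, z].
In Python, from rig import readout, snapshot, manip gives the robot as it stands. The module is installed in compiled form; this text tells all that it offers.
- The arm moves only by the tool step_arm, never from a script. Its argument "steps" is a list of rows, each a list of 2 entries, a list of its own where there are three numbers: the shift along the tool's x, y, z normalised to -1 to 1, where 1 is 50 cm, then the turn, a rotation vector about the tool's x, y, z normalised to -1 to 1, where 1 is 180 degrees. In form: [[[tx, ty, tz], [rx, ry, rz]], ...]. A call has 1 to 8 rows; each row is the pose to reach, as a shift and turn from the pose commanded when the call began, along the tool's axes at that moment, turning the shorter way round; what a row does not reach only later rows make up. A row lasts 1/8 s, in which the tool goes at most 62.5 mm and 10.7 degrees, less where a joint would pass 70% of its speed; a pose out of reach is approached as far as the arm can. A call with a number of a shift or a turn outside -1 to 1 is refused whole. A call with a gripper value outside its range is refused whole. "claw" is the gripper command: -1 is shut, 1 is fully open, values between are in proportion, set as the call begins (left out, the last holds). The fingers move at their own pace and stop on an object; the grip force is fixed at half the most. Time passes only in rows, so rows that repeat a pose let the fingers close. It gives the time, the measured TCP pose, the force, the opening and the grip force at its end, in the units of the state.
- readout.read_state(): the state, without advancing time (a new reading comes with each control period).
- snapshot(name): name is "side" or "top"; returns a dict with "img" (420x560x3 uint8, red, green, blue), "depth" (420x560 float32, m along the optical axis (not along the pixel's ray), 0 where there is no reading), "fx", "fy", "cx", "cy" (pixels), "R" (3x3) and "t" (3): a world point X has camera coordinates R X + t. Camera axes: x right, y down, z forward; pixel columns grow to the right and rows downward; lengths in m; the calibration is good to about 2 mm. A picture is of the moment at which its call begins.
- manip.close_job(): hands the job in; it is judged then, once.
The state is a dict: "t": time; "joint_pos": joint angles; "qd": joint speeds; "joint_torque": joint torques, N m; "eef_pos": TCP position; "tool_rot": TCP orientation; "force": force on the tool from outside, world axes, zero at the start; "wrist_torque": the same for the moment, N m; "gripper_width": opening from 0.0 (shut) to 1.0 (fully open); "finger_force": force on a finger pad.
Only numpy, scipy, OpenCV 4.12 (cv2) and the standard library are available. Lean on these libraries where they do the work, as an engineer would, in place of code of your own. Each camera call takes 0.05 s, during which the arm holds its last target. There are 200 camera calls.

### The job

Take the charged battery pack (the one with the green top) off the charging rail: press down on its overhanging tail until its other end rocks up past the sprung catch, then draw it out from under the rear hook without forcing it or tipping it steeper than about 20 degrees, and set it down flat and upright in the aluminium tray - do not drop it. Leave the red-topped pack clipped in place.

Things in the scene. Friction and masses are not known exactly. Their poses are not given: they have to be found in the camera images.
- green_pack: the pack to take: teal and black, grey tail, green plate on top, 0.45 kg (may vary by a quarter). Origin: centre of its underside; x from the catch end (-x) to the tail (+x), z out of its top. Main block x -55 to +26 mm, 56 mm wide (y), 50 mm tall, with flat parallel sides to grip; behind it the low tail, x +26 to +62 mm, 28 mm tall. Clipped: level, underside 25.5 mm above the table
- green_pack_tail (a point): the point to press: on the upper face of the tail, 48 mm along +x from the pack's origin, 28 mm above its underside, 40 mm behind the bar's axis. Pressed with some 8 to 15 N it goes down about 9 mm before the catch lets go; the tail meets the base plate when the pack has tilted about 0.29 rad: stop there, more than 60 N would break the rail
- green_pack_lip (a point): steel lip at the pack's catch end (x -58, z 3 mm in the pack), held down under the orange catch. It must rise 13 mm to snap past; then, let go, it rests on top of the catch and the pack stays tilted about 0.2 rad, tail low
- green_pack_groove (a point): axis of the rail's bar in the clipped pack (x +8, z 10.5 mm in the pack), about which it rocks. The bar sits in a cross groove of the underside: the pack must rise some 8 mm before it can move freely along its x
- green_pack_tongue (a point): top of the upturned end (4 mm high, 5 mm long) of the steel tongue on the tail: x +79, z 18 mm in the pack, 36 mm wide. Clipped, it lies 12 mm in under the yellow hook and 1.5 mm below its downturned edge, so a plain pull up only catches it there. Tilted 0.2 rad it lies lower: lift the pack 9 to 13 mm, keeping the tilt, draw it 18 to 28 mm along its -x over the catch, then lift it away
- red_pack: the other battery pack, same shape, size and axes but with a red plate on top, clipped in the other bay; it must stay there
- dock: the charging rail: dark steel base plate 192 mm (x) by 290 mm (y), 10 mm thick, fixed on the table at a varying place and angle. Origin: on the table under the middle of the bar; x from the catches (towards the robot) to the hooks, as in the clipped packs. Two bays at y = +70 and -70 mm; either pack may be in either
- rail_mid (a point): middle of the rail's round steel bar, 12 mm thick, along the dock's y, 36 mm above the table. In each bay an orange catch stands on the robot's side: nose 66 to 76 mm from the bar, top 41 mm above the table, sliding towards -x against a spring of 2.5 to 4.5 N; between it and the bar a black pad with low cheeks beside the pack, 32 mm high
- hook_l (a point): lower front edge of the fixed yellow hook of the bay at y = +70 mm: 59 mm behind the bar's axis, 45 mm above the table. This downturned edge is 3 mm thick and 5.5 mm deep; the hook's top is 56 mm above the table and it runs 27 mm on towards +x
- hook_r (a point): the same for the hook of the bay at y = -70 mm
- tray: flat open aluminium tray, 220 mm (x) by 160 mm (y) outside, walls 4 mm thick and 30 mm tall, fixed on the table at a varying place and angle. Origin: centre of its underside
- tray_in (a point): centre of the upper face of the tray's floor (the floor is 4 mm thick), axes as the tray
There are look-alikes about, which are no part of the job. Leave any purple look-alike of the green_pack alone. What is shaped like the red_pack but purple is not meant.

How it is judged:
By the outcome, as a careful person would: the job done as asked, in the order asked, and still so for the second after the job is handed in, with the robot touching nothing.
It also fails if it takes over 50 s, if anything falls off the work surface, if the arm or the gripper's body presses on something with over 40 N, if the wrist force passes 120 N, or if a joint passes its speed limit or range.

## Working session

There is one attempt and no reset: what is moved stays moved. The work goes in short steps, Python scripts to look and compute and a tool call to move; the robot and the scene stay as the last step left them, time stands still between calls to the robot, and variables do not carry over. Pictures are saved under pics/ and viewed, at most 10 in all, crops included, and the job is handed in when it is done.

Besides the shell and the picture viewer there is one more tool, called after "Emit:" in YAML: its name, and indented under it one key for each argument. step_arm: Moves the arm, as the interface text tells. Its arguments: {"type":"object","properties":{"steps":{"type":"array"},"claw":{"type":"number"}},"required":["steps"]}

```bash
mkdir -p pics; python3 - <<'E'
from rig import readout, snapshot, manip
import cv2,numpy as np
for n in("top","side"):
    s=snapshot(n); cv2.imwrite(f"pics/{n}0.png",s["img"][:,:,::-1]); np.savez(f"/tmp/{n}0.npz",**s)
    print(n,s["fx"],s["cx"],s["cy"],(-s["R"].T@s["t"]).round(3),s["R"].round(2).tolist())
print(readout.read_state())
E
```

```text
top 514.798404307704 272.40455444777257 207.14406266904936 [ 0.339 -0.008  1.328] [[-0.03, -1.0, 0.01], [-0.99, 0.03, -0.16], [0.16, -0.02, -0.99]]
side 481.12988393061437 272.3271384706037 216.5212668848516 [0.424 1.012 0.765] [[-0.99, -0.12, 0.03], [-0.09, 0.56, -0.83], [0.08, -0.82, -0.56]]
{'t': 0.1, 'joint_pos': array([-1.41620613e+00,  2.17708827e-01,  1.61477784e+00, -2.70710124e-05,
        1.31129623e+00, -1.12225834e-01]), 'qd': array([ 1.04574209e-03, -8.80233431e-04, -4.23582730e-03, -4.06060454e-05,
       -8.40992237e-04,  1.12259921e-03]), 'joint_torque': array([-6.77920852e-04, -3.98074543e+01, -3.04972923e+01, -1.99268670e-04,
        4.21121615e-03, -7.65101987e-06]), 'eef_pos': array([ 0.16467779, -0.60218508,  0.24407796]), 'tool_rot': array([-1.09459651e-03,  9.91113283e-01,  1.33016018e-01, -3.62708486e-05]), 'force': array([ 0.07671451, -0.16504135, -0.14961159]), 'wrist_torque': array([-0.00707858, -0.071158  , -0.00647023]), 'finger_force': 0.0, 'gripper_width': 0.9967554386828161}
```

View pics/top0.png

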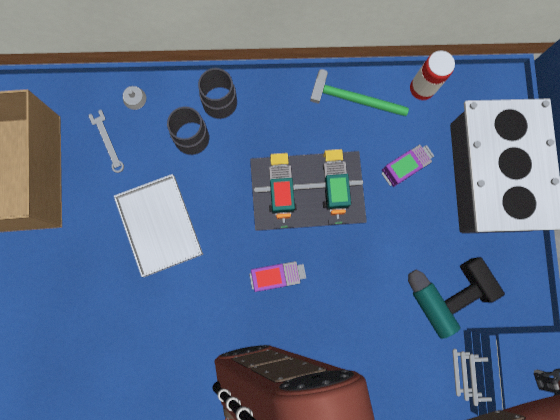

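View pics/side0.png

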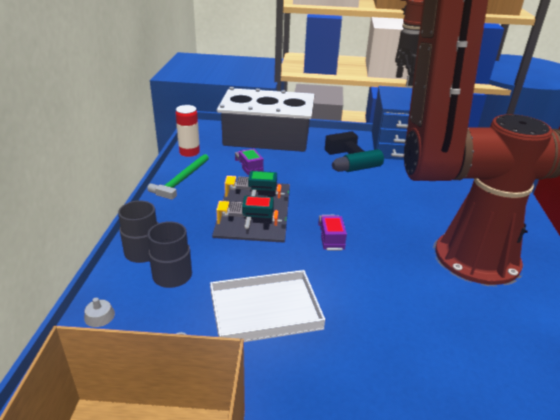

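The top view shows the dock at about (308,190), with the green pack in the right bay at (338,189), the red pack at (282,194) and the tray at (158,225). The purple look-alikes are loose on the table. Next I'll enlarge the dock.

```bash
cat > h.py <<'E'
import numpy as np,cv2
from scipy.spatial.transform import Rotation as Ro
def ray(s,u,v,z):
    "pixel -> world at height z"
    c=-s["R"].T@s["t"]; d=s["R"].T@np.array([(u-s["cx"])/s["fx"],(v-s["cy"])/s["fy"],1]); return c+d*(z-c[2])/d[2]
def cloud(s):
    v,u=np.mgrid[:420,:560]; d=s["depth"].astype(float)
    P=np.stack([(u-s["cx"])/s["fx"]*d,(v-s["cy"])/s["fy"]*d,d],-1)
    return (P-s["t"])@s["R"]
E
python3 - <<'E'
from h import *
s=np.load("/tmp/top0.npz"); im=s["img"]
c=im[140:240,240:375]; cv2.imwrite("pics/dock.png",cv2.resize(c[:,:,::-1],None,fx=5.9,fy=5.9,interpolation=cv2.INTER_CUBIC))
P=cloud(s); h=cv2.cvtColor(im,cv2.COLOR_RGB2HSV).astype(int)
v,u=np.mgrid[:420,:560]; box=(u>245)&(u<372)&(v>145)&(v<232)
H,S,V=h[...,0],h[...,1],h[...,2]
for n,m in dict(green=(H>50)&(H<75)&(S>120)&(V>120),red=((H<6)|(H>174))&(S>150)&(V>120),yel=(H>20)&(H<32)&(S>130),ora=(H>8)&(H<19)&(S>150)).items():
    k,l,st,ce=cv2.connectedComponentsWithStats((m&box).astype(np.uint8))
    for i in range(1,k):
        if st[i,4]>15: 
            q=P[l==i]; print(n,st[i],ce[i].round(1),np.median(q,0).round(4),q.min(0).round(3),q.max(0).round(3)); 
            (a,b,ang)=cv2.minAreaRect((q[:,:2]*1000).astype(np.float32)); print('   rect',a,b,ang)
# base plate
m=box&(P[...,2]>.005)&(P[...,2]<.016); print('plate',cv2.minAreaRect((P[m][:,:2]*1000).astype(np.float32)))
# tray rim
bt=(u>105)&(u<210)&(v>165)&(v<285)&(P[...,2]>.022)&(P[...,2]<.04)
print('tray',bt.sum(),cv2.minAreaRect((P[bt][:,:2]*1000).astype(np.float32)))
E
```

```text
green [330 178  18  24 304] [338.5 188.9] [ 0.5824 -0.1963  0.0748] [ 0.339 -0.217  0.067] [ 0.611 -0.008  1.328]
   rect (465.7099609375, -123.36637115478516) (61.102073669433594, 338.34515380859375) 57.865692138671875
red [274 182  17  24 355] [282.  193.4] [ 0.5733 -0.0552  0.0748] [ 0.339 -0.075  0.068] [ 0.603 -0.008  1.328]
   rect (469.93890380859375, -43.73223114013672) (43.50482940673828, 268.78448486328125) 83.76465606689453
yel [324 150  19  11 173] [333.3 154.9] [ 0.6739 -0.1897  0.0549] [ 0.66  -0.213  0.017] [ 0.687 -0.168  0.064]
   rect (674.0162963867188, -190.5189208984375) (26.515281677246094, 44.45490264892578) 4.5363993644714355
yel [271 154  17  11 167] [278.9 158.8] [ 0.667  -0.0511  0.055 ] [ 0.653 -0.072  0.048] [ 0.68  -0.03   0.063]
   rect (666.7093505859375, -51.00914764404297) (26.4425106048584, 42.12289810180664) 2.0818288326263428
ora [331 210  15   5  51] [337.3 211.7] [ 0.5288 -0.1946  0.0376] [ 0.525 -0.215  0.028] [ 0.535 -0.179  0.044]
   rect (530.08984375, -197.4669189453125) (9.75308609008789, 35.97038269042969) 0.9899891018867493
ora [276 214  15   5  51] [283.  215.6] [ 0.5224 -0.0572  0.0386] [ 0.518 -0.075  0.024] [ 0.528 -0.039  0.045]
   rect (523.5078125, -57.443519592285156) (9.287779808044434, 36.02717590332031) 3.508150815963745
plate ((600.9119873046875, -125.51591491699219), (323.03582763671875, 224.65122985839844), 88.75141143798828)
tray 561 ((510.59722900390625, 262.95013427734375), (221.15457153320312, 161.01419067382812), 19.57180404663086)
```

View pics/dock.png

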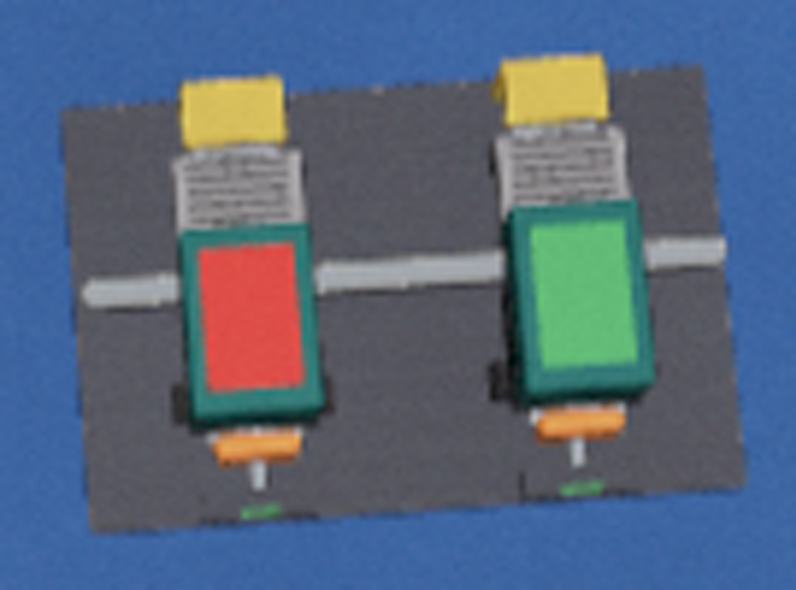

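```bash
python3 - <<'E'
from h import *
s=np.load("/tmp/top0.npz")
f=lambda a,b,z: ray(s,240+a/5.9-.4,140+b/5.9-.4,z)[:2]
C=[f(a,b,.01) for a,b in[(62,110),(703,67),(745,486),(95,532)]]
print(np.round(C,4)); 
def an(p,q): d=p-q; return np.arctan2(-d[0],d[1])
print('ang y edges',an(C[0],C[1]),an(C[3],C[2]),'size',np.linalg.norm(C[0]-C[1]),np.linalg.norm(C[0]-C[3]))
d=C[0]-C[3];e=C[1]-C[2];print('x edges',np.arctan2(d[1],d[0]),np.arctan2(e[1],e[0]))
B=[f(83,292,.04),f(725,250,.04)];print('bar',B,an(*B))
# green plate corners z=.0755
for z,L in((.0755,[(528,225),(628,218),(638,365),(542,371)]),(.0755,[(198,248),(293,242),(304,387),(208,394)])):
    G=np.array([f(a,b,z) for a,b in L]);print('plate',G.mean(0).round(4),an(G[0],G[1]),an(G[3],G[2]))
# teal block top corners
for L in([(508,207),(636,200),(654,380),(525,395)],[(180,232),(308,225),(326,408),(193,423)]):
    G=np.array([f(a,b,.0755) for a,b in L]);print('block',G.round(4).tolist(),G.mean(0).round(4))
# hook front edges z .056
for L in([(508,126),(607,122)],[(182,149),(286,145)]):
    G=np.array([f(a,b,.056) for a,b in L]);print('hook front',G.mean(0).round(4),an(*G))
P=cloud(s)
T=[ray(s,u,v,.03)[:2].round(4) for u,v in[(117,195),(173,176),(200,257),(143,275)]];print(T,np.mean(T,0))
E
```

```text
[[ 0.6819  0.0234]
 [ 0.6945 -0.2643]
 [ 0.5047 -0.2723]
 [ 0.4922  0.0131]]
ang y edges 0.04359661563543476 0.04380119696382376 size 0.2879797985511693 0.18998763648604558
x edges 0.05382145425591074 0.0418116267747282
bar [array([0.59304613, 0.01537451]), array([ 0.60431484, -0.26352287])] 0.04038255305247792
plate [ 0.5795 -0.1959] 0.04533057362580085 0.03656080687199144
plate [ 0.5733 -0.0554] 0.038381759058719524 0.0470414372054825
block [[0.6179, -0.1656], [0.6195, -0.22], [0.5422, -0.2235], [0.5373, -0.1691]] [ 0.5792 -0.1945]
block [[0.6107, -0.0267], [0.6123, -0.0808], [0.534, -0.0856], [0.5292, -0.0298]] [ 0.5716 -0.0557]
hook front [ 0.6583 -0.1911] 0.01598175126557034
hook front [ 0.6517 -0.0513] 0.01392366506911796
[array([0.5888, 0.3646]), array([0.6347, 0.2221]), array([0.4249, 0.1542]), array([0.3842, 0.2963])] [0.50815 0.2593 ]
```

```bash
cat >> h.py <<'E'
A=.044
D0=np.array([.5987,-.1241,0]); 
def dock(x,y,z): c,s_=np.cos(A),np.sin(A); return D0+[c*x-s_*y,s_*x+c*y,z]
def move(p,yaw=A,tilt=0.):
    "target world pose (tilt>0: tail low) -> row in the tool's units, from the measured pose"
    from rig import readout
    st=readout.read_state(); w,x,y,z=st["tool_rot"]; R0=Ro.from_quat([x,y,z,w])
    R1=Ro.from_euler('z',yaw)*Ro.from_euler('y',tilt)*Ro.from_euler('x',np.pi)
    print('t',st["t"],'at',st["eef_pos"].round(4),'F',st["force"].round(1),'w',round(st["gripper_width"],3),'grip',st["finger_force"])
    print('row',((R0.inv().apply(np.array(p)-st["eef_pos"]))/.5).round(4).tolist(),((R0.inv()*R1).as_rotvec()/np.pi).round(4).tolist())
E
python3 - <<'E'
from h import *
move(dock(.040,-.07,.11))
E
```

```text
t 0.1 at [ 0.1647 -0.6022  0.2441] F [ 0.1 -0.2 -0.1] w 0.997 grip 0.0
row [1.1365, -0.5387, 0.2696] [-0.0007, 0.0, 0.0709]
```

Emit:
step_arm:
  steps:
    - [[0.57,-0.27,0.05],[0,0,0.071]]
    - [[0.57,-0.27,0.05],[0,0,0.071]]
    - [[0.57,-0.27,0.05],[0,0,0.071]]
    - [[0.57,-0.27,0.05],[0,0,0.071]]
    - [[0.57,-0.27,0.05],[0,0,0.071]]
    - [[0.57,-0.27,0.05],[0,0,0.071]]
    - [[0.57,-0.27,0.05],[0,0,0.071]]
  claw: -1

```text
t: 0.98
eef_pos: [0.404, -0.3972, 0.2199]
tool_rot: [-0.0, 1.0, 0.023, -0.001]
force: [-0.3, -0.6, 0.2]
gripper_width: -0.002
finger_force: 0.0
```

```bash
python3 -c "
from h import *
move(dock(.040,-.07,.11))"
```

```text
t 0.975 at [ 0.404  -0.3972  0.2199] F [-0.3 -0.6  0.2] w -0.002 grip 0.0
row [0.4937, -0.388, 0.2193] [-0.0001, 0.0003, 0.0003]
```

Emit:
step_arm:
  steps:
    - [[0.494,-0.388,0.12],[0,0,0]]
    - [[0.494,-0.388,0.12],[0,0,0]]
    - [[0.494,-0.388,0.12],[0,0,0]]
    - [[0.494,-0.388,0.12],[0,0,0]]
    - [[0.494,-0.388,0.22],[0,0,0]]
    - [[0.494,-0.388,0.22],[0,0,0]]
    - [[0.494,-0.388,0.22],[0,0,0]]
    - [[0.494,-0.388,0.22],[0,0,0]]

```text
t: 1.98
eef_pos: [0.6421, -0.1951, 0.111]
tool_rot: [0.001, 1.0, 0.021, 0.0]
force: [-0.2, -0.3, 0.2]
gripper_width: 0.002
finger_force: 0.0
```

```bash
python3 - <<'E'
from h import *
from rig import snapshot
s=snapshot("top");t=snapshot("side")
a=cv2.resize(s["img"][130:240,250:390],None,fx=5,fy=5,interpolation=cv2.INTER_CUBIC)
b=cv2.resize(t["img"][150:250,200:320],None,fx=5,fy=5,interpolation=cv2.INTER_CUBIC)
cv2.imwrite("pics/press.png",cv2.resize(b,(780,600))[:,:,::-1][:, :])
move(dock(.040,-.07,.072))
E
```

```text
t 2.075 at [ 0.6425 -0.1952  0.1121] F [-0.   0.4  0.1] w 0.002 grip 0.0
row [-0.0015, -0.0059, 0.0802] [0.0005, -0.0007, -0.0008]
```

View pics/press.png

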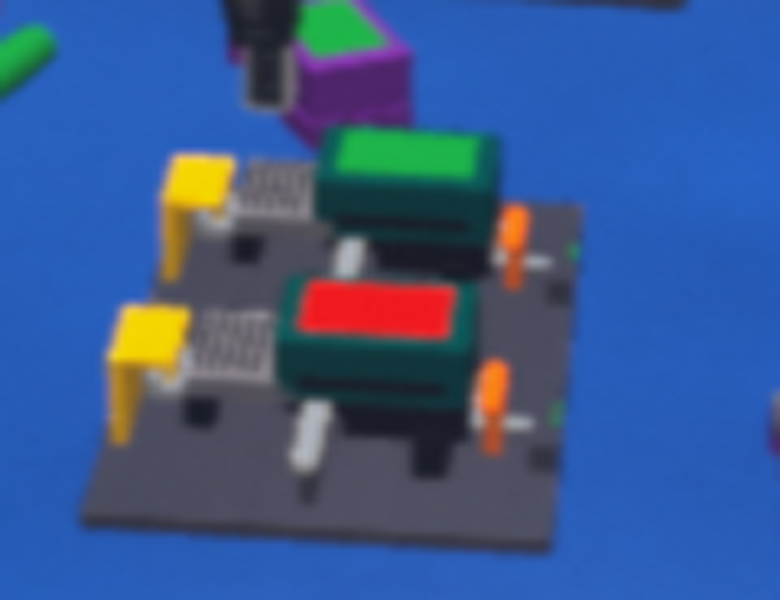

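The finger is at about (270,100) in the side crop, over the green pack's tail at (280,185), clear of the hook and the block. Next I descend and press in small steps.

Emit:
step_arm:
  steps:
    - [[-0.001,-0.003,0.04],[0,0,0]]
    - [[-0.001,-0.005,0.08],[0,0,0]]
    - [[-0.001,-0.005,0.082],[0,0,0]]
    - [[-0.001,-0.005,0.088],[0,0,0]]
    - [[-0.001,-0.005,0.092],[0,0,0]]
    - [[-0.001,-0.005,0.096],[0,0,0]]
    - [[-0.001,-0.005,0.096],[0,0,0]]

```text
t: 2.95
eef_pos: [0.6424, -0.1904, 0.0631]
tool_rot: [0.0, 1.0, 0.022, 0.001]
force: [0.1, 0.2, 1.0]
gripper_width: 0.0
finger_force: 1.0
```

```bash
python3 -c "
from h import *
move(dock(.040,-.07,.057))"
```

```text
t 2.95 at [ 0.6424 -0.1904  0.0631] F [0.1 0.2 1. ] w 0.0 grip 1.0296957520768046
row [-0.0015, 0.0038, 0.0121] [0.0001, -0.0004, -0.0001]
```

Emit:
step_arm:
  steps:
    - [[-0.001,0.002,0.002],[0,0,0]]
    - [[-0.001,0.003,0.004],[0,0,0]]
    - [[-0.001,0.003,0.006],[0,0,0]]
    - [[-0.001,0.003,0.008],[0,0,0]]
    - [[-0.001,0.003,0.008],[0,0,0]]

```text
t: 3.58
eef_pos: [0.6423, -0.1918, 0.0589]
tool_rot: [0.0, 1.0, 0.022, 0.001]
force: [3.2, 1.8, 5.0]
gripper_width: -0.001
finger_force: 2.6
```

Emit:
step_arm:
  steps:
    - [[0,0,0.003],[0,0,0]]
    - [[0,0,0.006],[0,0,0]]
    - [[0,0,0.006],[0,0,0]]

```text
t: 3.95
eef_pos: [0.6428, -0.192, 0.0581]
tool_rot: [0.0, 1.0, 0.022, 0.001]
force: [0.1, 4.1, 12.5]
gripper_width: -0.002
finger_force: 6.0
```

Emit:
step_arm:
  steps:
    - [[0,0,0.003],[0,0,0]]
    - [[0,0,0.004],[0,0,0]]
    - [[0,0,0.004],[0,0,0]]

```text
t: 4.32
eef_pos: [0.6428, -0.1921, 0.0578]
tool_rot: [0.0, 1.0, 0.022, 0.001]
force: [-4.1, 4.5, 19.1]
gripper_width: 0.0
finger_force: 8.9
```

```bash
python3 - <<'E'
from h import *
from rig import snapshot
t=snapshot("side"); np.savez("/tmp/s1.npz",**t)
b=cv2.resize(t["img"][160:240,210:310],(750,600),interpolation=cv2.INTER_CUBIC)
cv2.imwrite("pics/press2.png",b[:,:,::-1])
move(dock(.040,-.07,.055))
E
```

```text
t 4.375 at [ 0.6428 -0.1921  0.0578] F [-2.4  5.2 18.9] w -0.0 grip 8.89393920544535
row [-0.0022, 0.0003, 0.0056] [0.0001, -0.0006, -0.0]
```

View pics/press2.png

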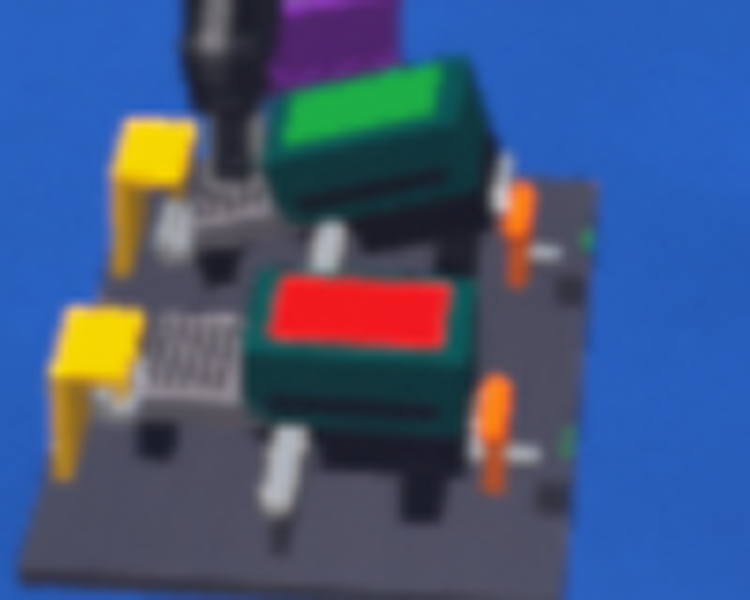

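The green pack has rocked up: its lip is above the orange catch at (505,180) and its tail is down. I'll back off straight up and open the gripper.

Emit:
step_arm:
  steps:
    - [[0,0,-0.04],[0,0,0]]
    - [[0,0,-0.14],[0,0,0]]
    - [[0,0,-0.14],[0,0,0]]
    - [[-0.08,0,-0.14],[0,-0.06,0]]
    - [[-0.088,0,-0.14],[0,-0.0637,0]]
    - [[-0.088,0,-0.14],[0,-0.0637,0]]
  claw: -1

```text
t: 5.12
eef_pos: [0.5969, -0.1937, 0.1217]
tool_rot: [0.002, 0.995, 0.022, -0.1]
force: [0.8, 0.5, 0.1]
gripper_width: -0.001
finger_force: 0.0
```

Emit:
step_arm:
  steps:
    - [[0,0,0],[0,0,0]]
    - [[0,0,0],[0,0,0]]
    - [[0,0,0],[0,0,0]]
    - [[0,0,0],[0,0,0]]
  claw: 1

```text
t: 5.62
eef_pos: [0.5975, -0.1939, 0.1234]
tool_rot: [0.002, 0.995, 0.022, -0.1]
force: [0.0, -0.2, -0.7]
gripper_width: 0.842
finger_force: 0.0
```

```bash
python3 - <<'E'
from h import *
from rig import snapshot
t=snapshot("side"); P=cloud(t)
h=cv2.cvtColor(t["img"],cv2.COLOR_RGB2HSV).astype(int);H,S,V=h[...,0],h[...,1],h[...,2]
v,u=np.mgrid[:420,:560]
m=(H>50)&(H<75)&(S>120)&(V>120)&(u>235)&(u<290)&(v>160)&(v<205)
q=P[m]; q=q[np.abs(q[:,0]-.58)<.06]; q=q[np.abs(q[:,1]+.195)<.04]
d=(q-D0)@Ro.from_euler('z',A).as_matrix()
for _ in range(3):
    M=np.c_[d,np.ones(len(d))]; c,*_=np.linalg.lstsq(M[:,[0,1,3]],d[:,2],rcond=None); r=np.abs(M[:,[0,1,3]]@c-d[:,2]); d=d[r<.004]
print(len(d),'slope',c,'mean',d.mean(0))
cv2.imwrite("pics/rest.png",cv2.resize(t["img"][150:240,205:325],(800,600),interpolation=cv2.INTER_CUBIC)[:,:,::-1])
move(dock(-.0038,-.07,.118),tilt=.2); move(dock(-.0157,-.07,.0591),tilt=.2)
E
```

```text
125 slope [-0.19214497  0.01894784  0.07919364] mean [-0.01327221 -0.07276371  0.08036512]
t 5.675 at [ 0.5975 -0.1939  0.1234] F [0.1 0.7 0.6] w 0.928 grip 0.0
row [0.0031, 0.0006, 0.0104] [0.0, -0.0001, -0.0001]
t 5.675 at [ 0.5975 -0.1939  0.1234] F [0.1 0.7 0.6] w 0.928 grip 0.0
row [0.0032, 0.0006, 0.1306] [0.0, -0.0001, -0.0001]
```

View pics/rest.png

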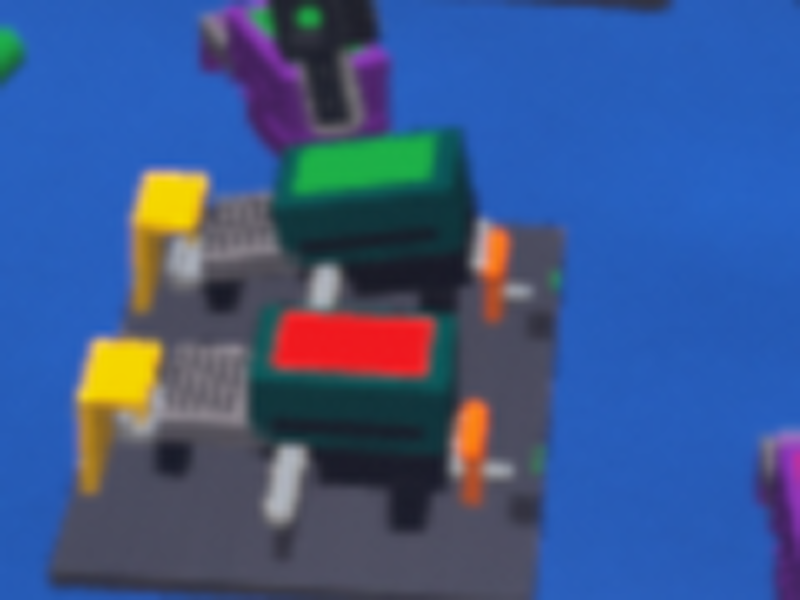

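The pack rests tilted about 0.19 rad with its lip on the catch, and the gripper is above it. I'll go straight in and grip.

Emit:
step_arm:
  steps:
    - [[0.003,0.001,0.06],[0,0,0]]
    - [[0.003,0.001,0.1],[0,0,0]]
    - [[0.003,0.001,0.13],[0,0,0]]
    - [[0.003,0.001,0.13],[0,0,0]]

```text
t: 6.18
eef_pos: [0.5844, -0.1943, 0.0575]
tool_rot: [0.001, 0.995, 0.022, -0.102]
force: [0.5, -0.3, 0.4]
gripper_width: 0.998
finger_force: 0.0
```

Emit:
step_arm:
  steps:
    - [[0,0,0],[0,0,0]]
    - [[0,0,0],[0,0,0]]
    - [[0,0,0],[0,0,0]]
    - [[0,0,0],[0,0,0]]
    - [[0,0,0],[0,0,0]]
    - [[0,0,0],[0,0,0]]
  claw: -1

```text
t: 6.92
eef_pos: [0.5871, -0.1956, 0.0608]
tool_rot: [0.003, 0.995, 0.022, -0.099]
force: [0.0, 0.0, 5.1]
gripper_width: 0.644
finger_force: 64.7
```

```bash
python3 - <<'E'
from h import *
p=np.array([-.0157,-.07,.0591])
for d in([0,0,.011],[-.024,0,.011],[-.024,0,.06]): move(dock(*(p+d)),tilt=.2)
E
```

```text
t 6.925 at [ 0.5871 -0.1956  0.0608] F [0.  0.  5.1] w 0.644 grip 64.7174334526062
row [-0.0055, -0.0017, -0.0178] [0.0005, -0.0007, -0.0001]
t 6.925 at [ 0.5871 -0.1956  0.0608] F [0.  0.  5.1] w 0.644 grip 64.7174334526062
row [-0.0526, -0.0017, -0.0084] [0.0005, -0.0007, -0.0001]
t 6.925 at [ 0.5871 -0.1956  0.0608] F [0.  0.  5.1] w 0.644 grip 64.7174334526062
row [-0.0719, -0.0016, -0.1045] [0.0005, -0.0007, -0.0001]
```

The grip is good: the opening is about 55 mm and the grip force 65 N. Now a slow lift of about 11 mm, keeping the tilt.

Emit:
step_arm:
  steps:
    - [[-0.0015,0,-0.007],[0,0,0]]
    - [[-0.003,0,-0.014],[0,0,0]]
    - [[-0.0045,0,-0.022],[0,0,0]]
    - [[-0.0045,0,-0.022],[0,0,0]]
    - [[-0.0045,0,-0.022],[0,0,0]]

```text
t: 7.55
eef_pos: [0.5857, -0.1948, 0.0703]
tool_rot: [0.002, 0.995, 0.022, -0.1]
force: [0.6, -0.0, -3.3]
gripper_width: 0.641
finger_force: 64.1
```

```bash
cat > tilt.py <<'E'
from h import *
from rig import snapshot
def pack():
    t=snapshot("side"); P=cloud(t)
    h=cv2.cvtColor(t["img"],cv2.COLOR_RGB2HSV).astype(int);H,S,V=h[...,0],h[...,1],h[...,2]
    d=(P-D0)@Ro.from_euler('z',A).as_matrix()
    m=(H>50)&(H<75)&(S>120)&(V>110)&(np.abs(d[...,0]+.02)<.07)&(np.abs(d[...,1]+.07)<.04)&(d[...,2]>.06)&(d[...,2]<.18)
    d=d[m]
    for _ in range(3):
        M=np.c_[d[:,:2],np.ones(len(d))]; c,*_=np.linalg.lstsq(M,d[:,2],rcond=None); d=d[np.abs(M@c-d[:,2])<.004]
    print(len(d),'slope',c.round(3),'mean',d.mean(0).round(4)); return t
E
python3 - <<'E'
from tilt import *
pack(); move(dock(0,-.07,.07),tilt=.2)
E
```

```text
31 slope [-0.092  0.043  0.093] mean [-0.0313 -0.074   0.0929]
t 7.6 at [ 0.5857 -0.1948  0.0702] F [-0.2  0.4 -4.1] w 0.644 grip 64.06652212142944
row [0.0317, -0.0001, -0.006] [-0.0001, 0.0002, -0.0001]
```

The pack hangs free, with about 4 N of weight and no side force. Next I draw it along its own -x.

Emit:
step_arm:
  steps:
    - [[-0.008,0,-0.001],[0,0,0]]
    - [[-0.016,0,-0.001],[0,0,0]]
    - [[-0.024,0,-0.001],[0,0,0]]
    - [[-0.024,0,-0.001],[0,0,0]]

```text
t: 8.1
eef_pos: [0.5739, -0.1954, 0.0735]
tool_rot: [0.002, 0.995, 0.022, -0.1]
force: [0.0, -0.4, -2.8]
gripper_width: 0.643
finger_force: 64.1
```

Emit:
step_arm:
  steps:
    - [[-0.008,0,0],[0,0,0]]
    - [[-0.018,0,0],[0,0,0]]
    - [[-0.026,0,0],[0,0,0]]
    - [[-0.026,0,0],[0,0,0]]

```text
t: 8.6
eef_pos: [0.5612, -0.196, 0.076]
tool_rot: [0.002, 0.995, 0.022, -0.1]
force: [0.4, 0.4, -4.2]
gripper_width: 0.646
finger_force: 64.1
```

```bash
python3 - <<'E'
from tilt import *
t=pack(); move(dock(0,-.07,.07),tilt=.2)
cv2.imwrite("pics/drawn.png",cv2.resize(t["img"][150:240,205:325],(800,600),interpolation=cv2.INTER_CUBIC)[:,:,::-1])
E
```

```text
57 slope [-0.19   0.048  0.092] mean [-0.0507 -0.071   0.0981]
t 8.65 at [ 0.5615 -0.196   0.0761] F [ 0.3  0.2 -3.6] w 0.646 grip 64.0700626373291
row [0.0815, -0.0003, -0.0041] [-0.0, -0.0, -0.0001]
```

View pics/drawn.png

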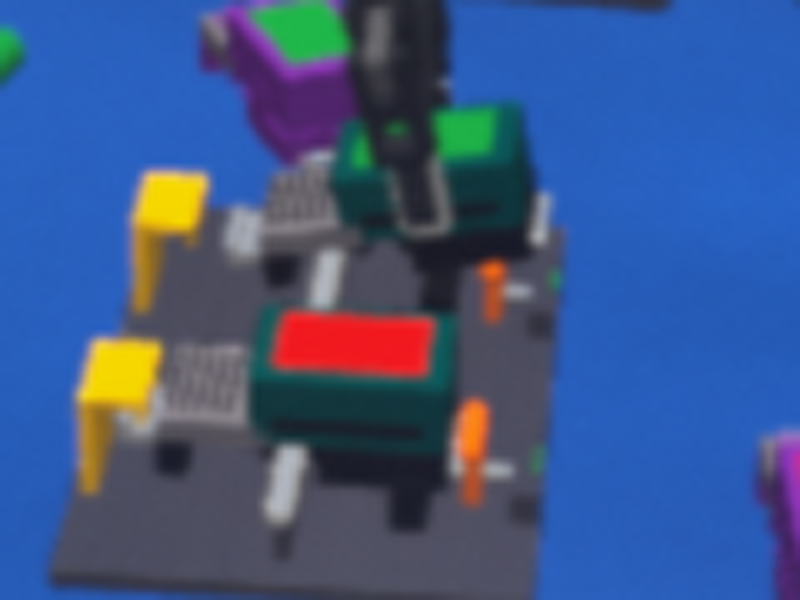

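The tongue at (240,230) is clear in front of the yellow hook, and the lip is above and past the catch. I can lift away.

Emit:
step_arm:
  steps:
    - [[-0.012,0,-0.06],[0,0,0]]
    - [[-0.03,0,-0.15],[0,0,0]]
    - [[-0.047,0,-0.235],[0,0,0]]
    - [[-0.047,0,-0.235],[0,0,0]]

```text
t: 9.15
eef_pos: [0.5653, -0.1974, 0.2011]
tool_rot: [0.005, 0.995, 0.022, -0.095]
force: [1.2, -1.0, -3.4]
gripper_width: 0.646
finger_force: 65.1
```

```bash
python3 - <<'E'
from h import *
move([.489,.253,.19],yaw=.341)
E
```

```text
t 9.15 at [ 0.5653 -0.1974  0.2011] F [ 1.2 -1.  -3.4] w 0.646 grip 65.05366444587708
row [-0.1076, -0.9067, 0.0387] [-0.0074, 0.0603, -0.0944]
```

Emit:
step_arm:
  steps:
    - [[-0.005,-0.045,0.002],[0,0.004,-0.006]]
    - [[-0.015,-0.13,0.005],[-0.001,0.01,-0.016]]
    - [[-0.027,-0.23,0.009],[-0.002,0.017,-0.026]]
    - [[-0.039,-0.33,0.014],[-0.003,0.024,-0.036]]
    - [[-0.051,-0.43,0.018],[-0.004,0.03,-0.046]]
    - [[-0.063,-0.53,0.022],[-0.005,0.037,-0.056]]
    - [[-0.075,-0.63,0.027],[-0.005,0.043,-0.066]]
    - [[-0.085,-0.72,0.031],[-0.006,0.049,-0.076]]

```text
t: 10.15
eef_pos: [0.4981, 0.1638, 0.1861]
tool_rot: [-0.002, 0.99, 0.142, -0.025]
force: [-0.3, -0.6, -3.7]
gripper_width: 0.642
finger_force: 64.9
```

```bash
python3 - <<'E'
from h import *
move([.489,.253,.15],yaw=.341)
E
```

```text
t 10.15 at [0.4981 0.1638 0.1861] F [-0.3 -0.6 -3.7] w 0.642 grip 64.85635757446289
row [0.0363, -0.1754, 0.0726] [-0.0042, 0.0155, -0.0178]
```

Emit:
step_arm:
  steps:
    - [[0.015,-0.07,0.02],[-0.001,0.005,-0.007]]
    - [[0.028,-0.13,0.04],[-0.003,0.01,-0.013]]
    - [[0.034,-0.165,0.06],[-0.004,0.014,-0.017]]
    - [[0.036,-0.175,0.073],[-0.004,0.0155,-0.018]]
    - [[0.036,-0.175,0.073],[-0.004,0.0155,-0.018]]
    - [[0.036,-0.175,0.073],[-0.004,0.0155,-0.018]]

```text
t: 10.9
eef_pos: [0.4931, 0.2499, 0.1529]
tool_rot: [0.0, 0.986, 0.168, 0.003]
force: [-0.6, 0.5, -4.2]
gripper_width: 0.646
finger_force: 64.9
```

```bash
python3 - <<'E'
from h import *
from rig import snapshot
t=snapshot("side"); s=snapshot("top")
a=cv2.resize(t["img"][210:350,190:340],(430,400),interpolation=cv2.INTER_CUBIC)
b=cv2.resize(s["img"][160:290,100:220],(370,400),interpolation=cv2.INTER_CUBIC)
cv2.imwrite("pics/overtray.png",np.hstack([a,b])[:,:,::-1])
move([.489,.253,.045],yaw=.341)
E
```

```text
t 11.0 at [0.4935 0.25   0.1534] F [-0.8 -0.6 -3.4] w 0.646 grip 64.90853548049927
row [-0.0077, -0.0089, 0.2167] [0.0004, -0.0019, -0.0009]
```

View pics/overtray.png

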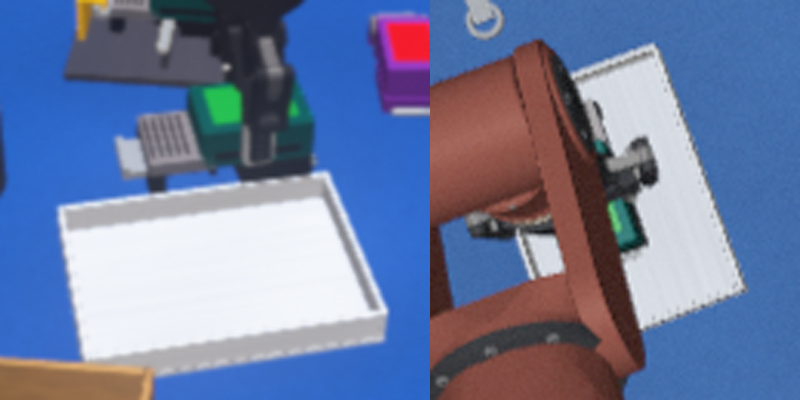

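The pack hangs level over the tray and lines up with it. I'll descend.

Emit:
step_arm:
  steps:
    - [[-0.008,-0.009,0.05],[0,-0.002,-0.001]]
    - [[-0.008,-0.009,0.11],[0,-0.002,-0.001]]
    - [[-0.008,-0.009,0.16],[0,-0.002,-0.001]]
    - [[-0.008,-0.009,0.195],[0,-0.002,-0.001]]
    - [[-0.008,-0.009,0.212],[0,-0.002,-0.001]]
    - [[-0.008,-0.009,0.218],[0,-0.002,-0.001]]
    - [[-0.008,-0.009,0.218],[0,-0.002,-0.001]]

```text
t: 11.88
eef_pos: [0.4886, 0.2539, 0.0444]
tool_rot: [0.001, 0.985, 0.17, -0.0]
force: [0.6, -0.2, -4.0]
gripper_width: 0.646
finger_force: 65.0
```

Emit:
step_arm:
  steps:
    - [[0,0,0.003],[0,0,0]]
    - [[0,0,0.006],[0,0,0]]
    - [[0,0,0.009],[0,0,0]]
    - [[0,0,0.011],[0,0,0]]
    - [[0,0,0.011],[0,0,0]]

```text
t: 12.5
eef_pos: [0.4878, 0.2536, 0.0381]
tool_rot: [0.001, 0.985, 0.171, -0.001]
force: [-0.0, 0.0, -3.9]
gripper_width: 0.643
finger_force: 65.0
```

Emit:
step_arm:
  steps:
    - [[0,0,0.002],[0,0,0]]
    - [[0,0,0.004],[0,0,0]]
    - [[0,0,0.004],[0,0,0]]

```text
t: 12.88
eef_pos: [0.4879, 0.2536, 0.0361]
tool_rot: [0.001, 0.985, 0.171, -0.001]
force: [-0.3, -0.6, -3.5]
gripper_width: 0.645
finger_force: 65.0
```

Emit:
step_arm:
  steps:
    - [[0,0,0.001],[0,0,0]]
    - [[0,0,0.002],[0,0,0]]
    - [[0,0,0.002],[0,0,0]]

```text
t: 13.25
eef_pos: [0.488, 0.2537, 0.0358]
tool_rot: [0.001, 0.985, 0.171, -0.001]
force: [-2.4, -0.9, 3.6]
gripper_width: 0.645
finger_force: 65.7
```

It is on the floor: the force has flipped from −4 to +4 N. I'll release and retreat straight up.

Emit:
step_arm:
  steps:
    - [[0,0,0],[0,0,0]]
    - [[0,0,0],[0,0,0]]
    - [[0,0,0],[0,0,0]]
    - [[0,0,0],[0,0,0]]
    - [[0,0,0],[0,0,0]]
    - [[0,0,0],[0,0,0]]
  claw: 1

```text
t: 14.0
eef_pos: [0.4879, 0.2537, 0.0352]
tool_rot: [0.001, 0.985, 0.171, -0.001]
force: [0.0, -0.0, -0.1]
gripper_width: 1.0
finger_force: 0.0
```

Emit:
step_arm:
  steps:
    - [[0,0,-0.03],[0,0,0]]
    - [[0,0,-0.08],[0,0,0]]
    - [[0,0,-0.16],[0,0,0]]
    - [[0,0,-0.26],[0,0,0]]
    - [[0,0,-0.36],[0,0,0]]
    - [[0,0,-0.36],[0,0,0]]
    - [[0,0,-0.36],[0,0,0]]

```text
t: 14.88
eef_pos: [0.488, 0.2539, 0.2159]
tool_rot: [0.001, 0.985, 0.171, -0.0]
force: [-0.6, -0.3, -0.9]
gripper_width: 1.003
finger_force: 0.0
```

```bash
python3 - <<'E'
from h import *
from rig import snapshot
t=snapshot("side")
cv2.imwrite("pics/final.png",cv2.resize(t["img"][150:350,190:390],(600,600),interpolation=cv2.INTER_CUBIC)[:,:,::-1])
move([.489,.253,.2],yaw=.341)
E
```

```text
t 14.925 at [0.4873 0.2536 0.2145] F [-0.4  0.2 -0.5] w 1.0 grip 0.0
row [0.0029, 0.0023, 0.029] [0.0003, 0.001, 0.0005]
```

View pics/final.png

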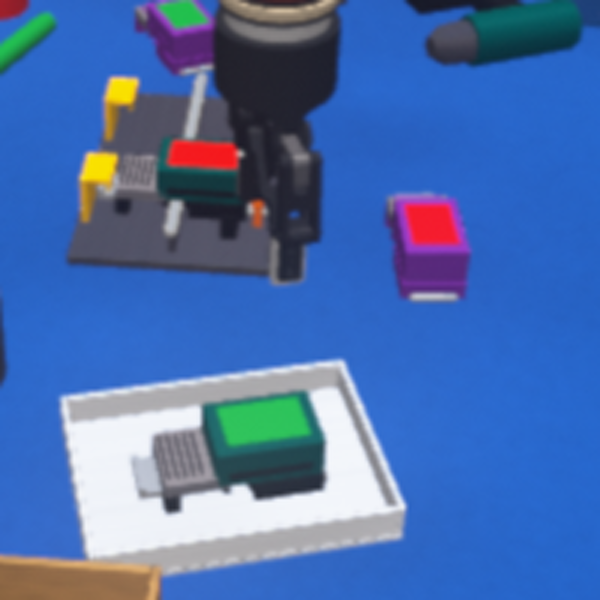

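The green pack sits flat and upright in the tray at (240,450). The red pack is still clipped at (205,165), and the gripper is clear of both.

```bash
python3 -c "
from rig import manip
print(manip.close_job())"
```

```text
the job is handed in; nothing more can be done
None
```

The green pack is off the rail and sits flat and upright in the tray, the red pack is still clipped in place, and I handed the job in at about 15 s on the robot's clock; no verdict came back.

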